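Open the potato box onto its rest and put the potato away

TASK

Put the unpeeled potato from the chopping board away in the wooden box: first swing the box's lid open until it presses lightly but surely against both rubber pads of the rest behind it, without banging or forcing it, so that it stays leaning there. Then set the potato down inside the box and leave the lid open, leaving everything else where it is.

Things in the scene. Friction and masses are not known exactly. Their poses are not given: they have to be found in the camera images.
- box: Fixed open wooden box, outside 170 (x) x 270 (y) x 90 high mm, walls and floor 8 mm thick. Origin: centre of its underside; x points from the front wall to the hinged back wall, z up. Place and yaw differ each time.
- lid (a joint): Lid's hinge angle, rad: 0 = shut and level, pi/2 = upright, grows as it opens; starts at 0 to 0.35. The lid is a wooden board 170 x 270 x 10 mm, 0.4 kg. The hinge is stiff (friction 0.5 N m): the lid stays where it is left, also just short of the rest. It meets the rest somewhere between 1.70 and 2.02; where exactly differs each time and is not reported.
- lid_hinge (a point): Middle of the lid's hinge line, at the back edge of the lid's underside: 85 mm along box x and 90.5 mm above the box's origin. The hinge line runs along box y. The point's frame turns with the lid: x from the free edge to the hinge, z out of the outer face.
- lid_handle (a point): Centre of the lid's handle: a wooden roller, 22 mm diameter, 34 mm long along box y, on a 14 mm stem standing on the lid's outer face. It lies at (-0.145, 0, 0.044) m in lid_hinge's frame, 34 mm off the face; the free edge is 25 mm further out. Pinched by its two flat ends, it turns between the pads while the fingers keep pointing down.
- rest: Lid rest behind the box: fixed bracket, 70 mm deep, with two firm posts 108 mm either side of the middle, clamped at a hidden distance, up to 77 mm above the box. Each has a rubber pad (roll 16 mm thick, 24 mm long along y) 70 mm above the box's rim; the lid's outer face meets them. Pads give: 3000 N/m together, 10 mm at most. Origin: middle of the back wall's outer top edge.
- potato: The red-brown unpeeled potato lying on the chopping board, 84 mm long (its x) and 52 mm thick (y and z), 0.1 to 0.2 kg. Origin: under its middle, 26 mm below its centre; z is up as it lies at the start.
- board: Fixed dark wooden chopping board 300 (x) x 200 (y) x 18 mm high, lying at a different place each time. Origin: centre of its underside. The potato to put away is on its far half.
- peeled_potato: Bystander: a pale yellow peeled potato, 76 x 47 x 47 mm, on the near half of the board. Origin under its middle.
- knife: Bystander: a kitchen knife, 200 mm long, lying across the near end of the board. Origin under its middle.
- mug: Bystander: a mug, 76 mm across and 85 mm high. Origin: centre of its underside.
- jar: Bystander: a glass jar, 64 mm across and 90 mm high. Origin: centre of its underside.
Not all that is in view belongs to the job. What is shaped like the potato but blue or orange is not meant.

How it is judged (in metres and radians):
On the way, in this order (a step that is already met when the one before it is completed fails the run):
1. the lid presses against the pads of its rest with 2 to 15 N for half a second (contact force between lid and rest between 2 and 15 N and value of joint lid above 1.6 rad), for 0.5 s.
2. after that, the potato is inside the box (x of potato in the frame of box between -0.077 and 0.077 m and y of potato in the frame of box between -0.127 and 0.127 m and z of potato in the frame of box below 0.065 m), for 0.2 s.
At the end, for the whole second after the job is handed in: The lid is open past upright and still leans on the pads of its rest (at least 0.3 N between them), and the potato lies still on the floor inside the box, clear of the robot (all of step 2 and contact force between lid and rest above 0.3 N and value of joint lid above 1.6 rad and contact force between potato and box above 0.3 N and linear speed of potato below 0.03 m/s); the robot touches nothing.
It fails at once if the lid is forced or banged against its rest (more than 20 N) (contact force between lid and rest above 20 N).
It fails at once if the potato is dropped from more than about 5 cm or thrown (linear speed of potato above 1 m/s and contact force between the fingers and potato below 0.05 N).
It fails at once if a bystander (peeled potato, knife, mug, jar) is moved more than 4 cm (distance of any of peeled_potato, knife, mug, jar from where it was at the start of the episode above 0.04 m).
It also fails if it takes over 72 s, if anything falls off the work surface, if the arm or the gripper's body presses on something with over 40 N, if the wrist force passes 120 N, or if a joint passes its speed limit or range.

ROBOT

A 6-joint arm with a two-finger parallel gripper is mounted at the origin on the work surface. World frame = base frame: x ahead of the robot, y to its left, z up, the work surface at z = 0. Lengths are in m, angles in degrees, forces in N, time in s.
With the tool pointing down it reaches from about 0.35 to 0.875 m from the base axis. Payload 4.2 kg.
Tool frame: the origin (TCP) lies on the centre line of the jaws, within the pads' length; the fingertips stand 19 mm ahead of it and the grasp point (between the pads) is the TCP; x points along the fingers, y is the direction in which the jaws open and shut, and the axes are right-handed (so a half turn about x gives the same grasp; the last joint's range is limited). The gripper opens to 87 mm and grips with 3 to 60 N. Pads are 19 mm wide; open, the fingers measure 117 mm over their backs; the gripper's body (75 mm by 190 mm) begins 51 mm behind the grasp point.
Start: joints at [-51.073, 22.042, 0.453, 0, -68.411, -14.817], TCP at [0.255, -0.57, 0.242] pointing down, gripper open.
Joint ranges: [-179.83, 179.83], [-69.29, 118.12], [-61.27, 80.66], [-181.25, 117.63], [-171.15, -9.14], [-177.46, 177.46]. Speed limits (degrees/s): [159.86, 159.86, 180, 180, 180, 180].

INTERFACE

Orientations are given as a 3x3 rotation matrix whose columns are the frame's x, y, z axes.
In Python, from station import r, viewer, job, spotter gives the robot as it stands.
- The arm moves only by the tool play_rows, never from a script. Its argument "commands" is a list of rows, each an object of numbers: "fingers": the gripper command: -1 is fully open, 1 is shut, values between are in proportion; "tx", "ty", "tz": the shift along the tool's x, y, z normalised to -1 to 1, where 1 is 750 mm; "ax", "ay", "az": the turn, a rotation vector about the tool's x, y, z normalised to -1 to 1, where 1 is pi rad. In form: [{"fingers": .., "tx": .., "ty": .., "tz": .., "ax": .., "ay": .., "az": ..}, ...]. A call has 1 to 5 rows; each row is the pose to reach, as a shift and turn from the pose commanded when the call began, along the tool's axes at that moment, turning the shorter way round; what a row does not reach only later rows make up. A row lasts 1/12 s, in which the tool goes at most 41.7 mm and 7.16 degrees, less where a joint would pass 70% of its speed; a pose out of reach is approached as far as the arm can. A call with a number of a shift or a turn outside -1 to 1 is refused whole. A call with a gripper value outside its range is refused whole. The fingers move at their own pace and stop on an object; the grip force is fixed at half the most. Time passes only in rows, so rows that repeat a pose let the fingers close. It gives the time, the measured TCP pose, the force and the opening at its end, in the units of the state.
- r.sense(): the state, without advancing time (a new reading comes with each control period).
- viewer.capture(name): name is "scene" or "top" or "wrist"; returns a dict with "image" (384x512x3 uint8, red, green, blue), "fx", "fy", "cx", "cy" (pixels), "R" (3x3) and "t" (3): a world point X has camera coordinates R X + t; the wrist camera has in their place "mount" (4x4, takes a point from camera to tool coordinates, whose origin is the TCP and whose axes are the tool frame's). Camera axes: x right, y down, z forward; pixel columns grow to the right and rows downward; lengths in m; the calibration is good to about 2 mm. The wrist camera is an equidistant fisheye: a pixel r from the principal point sees the ray r / f radians off the axis. A picture is of the moment at which its call begins: read the wrist's pose just before it. There is no depth.
- job.finish_job(): hands the job in, once; it reports no verdict.
Trained networks look in a picture, given as the dict that the camera call returned (one of the last four; its "shot" number tells which), for a name from the list of things; names that differ only in an ending like _2 or _b are one class to them, and where a whole thing is asked for, a point or a joint stands for the part that bears it (a point fixed in the world has none). Each returns a list of dicts, best first, with "score" (0 to 1); they miss things now and then, are a little off and sometimes report something else, mostly with a low value. They report only what shows in the picture. A call takes as long as a camera call. They do not tell look-alikes from the thing itself.
- spotter.find_in(name, picture): "uv" ([column, row] in pixels, amid what is visible of it).
- spotter.silhouettes(name, picture): "region" (384x512 bool, what is visible of it) and "uv" ([column, row] in pixels, amid what is visible of it).
The state is a dict: "time_s": time; "joints": joint angles; "joint_velocities": joint speeds; "effort": joint torques, N m; "tcp_pos": TCP position; "ee_rot": TCP orientation; "wrist_force": force on the tool from outside, world axes, zero at the start; "moment": the same for the moment, N m; "gripper_width": opening from 0.0 (shut) to 1.0 (fully open).
Only numpy, scipy, OpenCV 4.12 (cv2) and the standard library are available. Lean on these libraries where they do the work, as an engineer would, in place of code of your own. Each camera call takes 0.05 s, during which the arm holds its last target. There are 200 camera calls.

## Working session

There is one attempt and no reset: what is moved stays moved. The work goes in short steps, Python scripts to look and compute and a tool call to move; the robot and the scene stay as the last step left them, time stands still between calls to the robot, and variables do not carry over. Pictures are saved under pics/ and viewed, about 8 in all and at most 12, crops included, and the job is handed in when it is done.

Besides the shell and the picture viewer there is one more tool, called as name([rows], argument=value, ...), one row to a line, values as JSON. play_rows: Moves the arm, as the interface text tells. Its arguments: {"type":"object","properties":{"commands":{"type":"array"}},"required":["commands"]}

```bash
ls; mkdir -p pics
python3 - <<'E'
from station import r, viewer, job, spotter
import cv2,numpy as np,pickle
s=r.sense();print({k:np.round(v,3).tolist() for k,v in s.items()})
ims=[]
for n in("scene","top"):
    p=viewer.capture(n);ims.append(p["image"])
    print(n,p["fx"],p["fy"],p["cx"],p["cy"],np.round(p["R"],4).tolist(),np.round(p["t"],4).tolist())
    pickle.dump(p,open(n+".pkl","wb"))
    for o in["box","lid","lid_handle","rest","potato","board","peeled_potato","knife","mug","jar"]:
        d=spotter.find_in(o,p);print(o,[(np.round(x["uv"]).tolist(),round(x["score"],2)) for x in d[:5]])
    cv2.imwrite(f"pics/{n}.png",cv2.resize(p["image"][:,:,::-1],(800,600),interpolation=cv2.INTER_CUBIC))
E
```

```text
pics
{'time_s': 0.0, 'joints': [-51.072, 22.091, 0.379, -0.029, -68.411, -14.815], 'joint_velocities': [-0.001, 0.015, -0.006, -0.014, 0.013, 0.045], 'effort': [0.001, -39.067, 18.741, 4.22, 0.011, -0.0], 'tcp_pos': [0.255, -0.57, 0.24], 'ee_rot': [[-0.001, -0.408, 0.913], [0.002, 0.913, 0.408], [-1.0, 0.002, -0.0]], 'wrist_force': [0.054, 0.948, 0.828], 'moment': [0.039, 0.05, 0.007], 'gripper_width': 0.998}
scene 456.84086442195166 456.84086442195166 256.5089264223239 184.66357643233093 [[0.6102, 0.7921, 0.0147], [0.4769, -0.3524, -0.8052], [-0.6327, 0.4983, -0.5928]] [-0.3368, -0.1366, 1.5801]
box [([260.0, 194.0], 0.55)]
lid [([260.0, 176.0], 0.61)]
lid_handle [([259.0, 177.0], 0.72)]
rest [([146.0, 281.0], 0.21)]
potato [([110.0, 197.0], 0.93), ([75.0, 228.0], 0.9)]
board [([146.0, 283.0], 0.84)]
peeled_potato [([113.0, 259.0], 0.64), ([147.0, 282.0], 0.49)]
knife [([132.0, 242.0], 0.87)]
mug [([289.0, 274.0], 0.78)]
jar [([329.0, 143.0], 0.6)]
top 487.76786025903914 487.76786025903914 255.32298557254603 196.17319406807846 [[-0.0117, -0.9999, 0.0089], [-0.9814, 0.0098, -0.1918], [0.1917, -0.011, -0.9814]] [0.0285, 0.5182, 1.4073]
box [([239.0, 202.0], 0.89), ([386.0, 212.0], 0.17)]
lid [([242.0, 205.0], 0.89), ([362.0, 197.0], 0.44)]
lid_handle [([241.0, 208.0], 0.77)]
rest [([242.0, 159.0], 0.64)]
potato [([401.0, 277.0], 0.88), ([368.0, 172.0], 0.76), ([234.0, 126.0], 0.75)]
board [([356.0, 196.0], 0.65), ([283.0, 122.0], 0.61)]
peeled_potato [([384.0, 212.0], 0.9)]
knife [([361.0, 234.0], 0.73)]
mug [([284.0, 121.0], 0.57)]
jar [([118.0, 244.0], 0.9)]
```

View pics/scene.png

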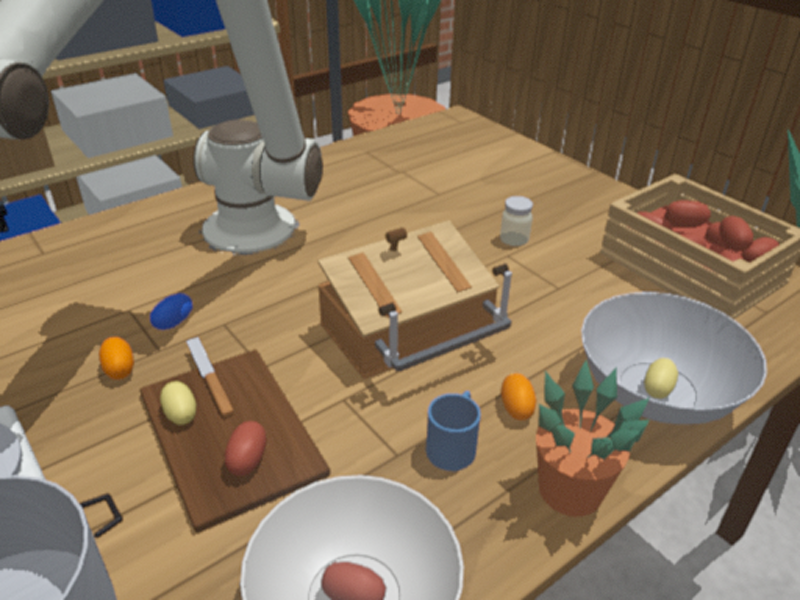

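View pics/top.png

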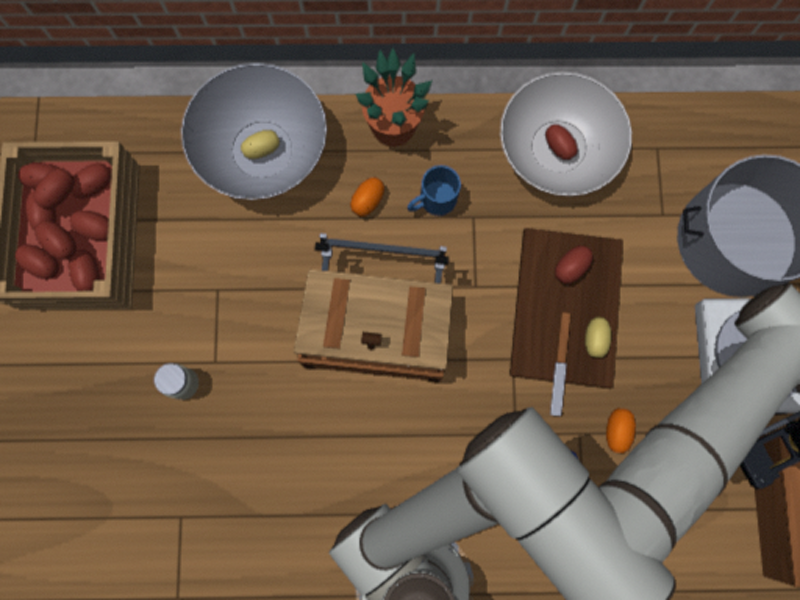

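The thing wanted is the red-brown potato on the board's far half: scene (245,447), top (575,265) in the 800-px views. It could be taken for any of these:
- red potato in the white bowl, top (562,142)
- red potatoes in the crate, top (60,225)
- orange ones, top (620,430) and (367,197)
- blue one, scene (171,311)
- pale ones, top (598,338) and (262,145)

The box has its hinge on the far side, and the lid is slightly open.

```bash
cat > h.py <<'E'
import numpy as np,cv2,pickle
def proj(p,X):
    X=np.atleast_2d(X);c=X@np.array(p["R"]).T+np.array(p["t"]);return np.c_[c[:,0]/c[:,2]*p["fx"]+p["cx"],c[:,1]/c[:,2]*p["fy"]+p["cy"]]
def onplane(p,uv,z):
    R=np.array(p["R"]);t=np.array(p["t"]);o=-R.T@t
    d=R.T@np.array([(uv[0]-p["cx"])/p["fx"],(uv[1]-p["cy"])/p["fy"],1]);return o+d*(z-o[2])/d[2]
def boxT(q,P):
    c,s=np.cos(q[2]),np.sin(q[2]);P=np.atleast_2d(P);return P@np.array([[c,-s,0],[s,c,0],[0,0,1]]).T+[q[0],q[1],0]
def lidP(q,P):  # lid frame -> world, angle q[3]
    P=np.atleast_2d(P);a=q[3];x=P[:,0]*np.cos(a)+P[:,2]*np.sin(a);z=-P[:,0]*np.sin(a)+P[:,2]*np.cos(a)
    return boxT(q,np.c_[x+.085,P[:,1],z+.0905])
E
python3 - <<'E'
from h import *
from scipy.optimize import least_squares
from station import spotter
S=pickle.load(open("scene.pkl","rb"));T=pickle.load(open("top.pkl","rb"))
L=[[-.17,.135,.01],[-.17,-.135,.01],[0,-.135,.01],[0,.135,.01],[-.145,0,.044]]
us=np.array([[452,223],[320,265],[372,327],[495,291],[396,235]])/1.5625
ut=np.array([[297,355],[448,372],[452,290],[310,271],[371,340]])/1.5625
f=lambda q:np.r_[proj(S,lidP(q,L))-us,proj(T,lidP(q,L))-ut].ravel()
w=least_squares(f,[.5,0,0,.2],loss="soft_l1");print(w.x,np.round(f(w.x).reshape(-1,2),1).tolist())
q=w.x;np.save("q.npy",q)
for n,p in(("scene",S),("top",T)):
    im=cv2.resize(p["image"][:,:,::-1],None,fx=3,fy=3,interpolation=cv2.INTER_CUBIC)
    def line(A,c,cl=True): cv2.polylines(im,[np.round(proj(p,A)*3+1).astype(np.int32)],cl,c,1)
    line(lidP(q,L[:4]),(255,0,0));
    for z in(0,.09): line(boxT(q,[[-.085,.135,z],[-.085,-.135,z],[.085,-.135,z],[.085,.135,z]]),(0,255,0))
    line(lidP(q,[[-.145,-.017,.044],[-.145,.017,.044]]),(0,0,255),False)
    a,b=(proj(p,boxT(q,[0.03,0,.09]))[0]*3).astype(int)
    cv2.imwrite(f"pics/{n}_o.png",im[max(b-220,0):b+220,a-330:a+330])
    d=spotter.silhouettes("potato",p)
    for x in d[:4]:
        m=x["region"];v,u=np.nonzero(m);c=np.array([u.mean(),v.mean()])
        e,V=np.linalg.eigh(np.cov(np.c_[u,v].T));k=V[:,1]*2*e[1]**.5
        X=onplane(p,c,.044);A=onplane(p,c+k,.044);B=onplane(p,c-k,.044)
        col=p["image"][m].mean(0)
        print(n,x["score"],c.round(1),X.round(4),"yaw",np.degrees(np.arctan2(*(A-B)[1::-1])).round(1),"len",np.linalg.norm(A-B).round(3),col.round())
for n,p in(("peeled_potato",T),("knife",T),("mug",T),("jar",T)):
    for x in spotter.find_in(n,p)[:1]: print(n,onplane(p,x["uv"],.04).round(3))
print("rest feet? pads top", [onplane(T,np.array(u)/1.5625,.16).round(3) for u in((323,243),(442,257))],[onplane(S,np.array(u)/1.5625,.16).round(3) for u in((387,309),(501,270))])
E
```

```text
[ 0.47822448  0.06816023 -0.12561129  0.22902696] [[-2.8, -0.3], [-2.3, -1.9], [-6.4, 4.0], [2.3, -4.2], [-1.3, 1.1], [-2.4, -0.7], [-1.9, -0.4], [0.4, -3.0], [-1.0, -1.4], [-0.1, 1.6]]
scene 0.85 [156.8 285.8] [ 0.5987 -0.3171  0.044 ] yaw -48.2 len 0.094 [154.  85.  71.]
scene 0.79 [109. 199.] [ 0.2398 -0.2759  0.044 ] yaw -69.8 len 0.091 [ 45.  67. 129.]
scene 0.77 [331.3 253.2] [0.7597 0.0682 0.044 ] yaw -30.0 len 0.095 [196. 121.  30.]
scene 0.68 [ 74.  228.7] [ 0.303  -0.3964  0.044 ] yaw -9.6 len 0.114 [194. 117.  17.]
top 0.93 [366.8 169.2] [ 0.5997 -0.3169  0.044 ] yaw 134.3 len 0.091 [104.  48.  41.]
top 0.79 [396.9 275.4] [ 0.2801 -0.3871  0.044 ] yaw 170.0 len 0.085 [164.  83.  19.]
top 0.62 [234.7 126.1] [0.7405 0.0839 0.044 ] yaw 145.6 len 0.089 [154.  78.  18.]
peeled_potato [ 0.467 -0.361  0.04 ]
knife [ 0.404 -0.29   0.04 ]
mug [ 0.756 -0.069  0.04 ]
jar [0.381 0.43  0.04 ]
rest feet? pads top [array([0.614, 0.159, 0.16 ]), array([ 0.586, -0.054,  0.16 ])] [array([ 0.583, -0.053,  0.16 ]), array([0.611, 0.161, 0.16 ])]
```

```bash
python3 -c "
import cv2,numpy as np
a=cv2.imread('pics/scene_o.png')[40:340];b=cv2.imread('pics/top_o.png')[100:400]
cv2.imwrite('pics/both.png',np.vstack([a,b]));print(a.shape,b.shape)"
```

```text
(300, 660, 3) (300, 660, 3)
```

View pics/both.png

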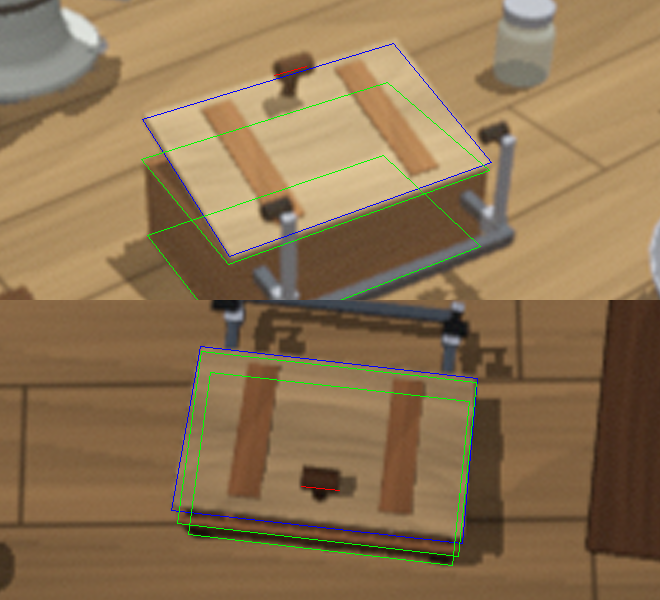

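Run:
```python
from h import *
from scipy.optimize import least_squares
S=pickle.load(open("scene.pkl","rb"));T=pickle.load(open("top.pkl","rb"))
L=np.array([[-.17,.135,.01],[-.17,-.135,.01],[0,-.135,.01],[0,.135,.01],[-.145,0,.044]])
q0=np.load("q.npy");us=proj(S,lidP(q0,L));ut=proj(T,lidP(q0,L))
d3=lambda a:np.array(a)/3
us+=d3([[0,0],[0,0],[0,4],[2,2],[0,-5]]);ut+=d3([[0,-4],[0,-4],[0,0],[0,0],[0,-10]])
W=np.array([1,1,1,1,2])[:,None]
f=lambda q:np.r_[W*(proj(S,lidP(q,L))-us),W*(proj(T,lidP(q,L))-ut)].ravel()
w=least_squares(f,q0);q=w.x;print(q,np.round(f(q).reshape(-1,2),1).tolist());np.save("q1.npy",q)
# handle triangulation
g=least_squares(lambda X:np.r_[(proj(S,X)-us[4])[0],(proj(T,X)-ut[4])[0]],[.43,.07,.2]);print("handle tri",g.x,g.fun,"model",lidP(q,L[4]))
```

```text
[ 0.47982338  0.06716912 -0.12295714  0.2783345 ] [[0.6, -1.7], [0.2, -1.5], [0.3, -0.7], [-0.4, -0.2], [1.5, 1.4], [0.2, -0.4], [0.7, -0.6], [0.3, -0.8], [0.3, -0.6], [1.0, 2.0]]
handle tri [0.43875952 0.0717911  0.17592999] [ 0.8250153  -0.09328942  0.69085093  0.46104303] model [[0.43781258 0.07236084 0.17264605]]
```

play_rows([
  {"fingers": -1,"tx": -0.016,"ty": 0.17,"tz": 0.143,"ax": 0,"ay": 0,"az": 0},
  {"fingers": -1,"tx": -0.016,"ty": 0.17,"tz": 0.143,"ax": 0,"ay": 0,"az": 0},
  {"fingers": -1,"tx": -0.016,"ty": 0.17,"tz": 0.143,"ax": 0,"ay": 0,"az": 0},
  {"fingers": -1,"tx": -0.016,"ty": 0.17,"tz": 0.143,"ax": 0,"ay": 0,"az": 0},
  {"fingers": -1,"tx": -0.016,"ty": 0.17,"tz": 0.143,"ax": 0,"ay": 0,"az": 0},
])

```text
time_s: 1.82
tcp_pos: [0.302, -0.4054, 0.2547]
ee_rot: [[0.002, -0.413, 0.911], [0.001, 0.911, 0.413], [-1.0, -0.0, 0.002]]
wrist_force: [-0.9, -0.1, 0.4]
gripper_width: 1.001
```

play_rows([
  {"fingers": -1,"tx": -0.016,"ty": 0.17,"tz": 0.143,"ax": 0,"ay": 0,"az": 0},
  {"fingers": -1,"tx": -0.016,"ty": 0.17,"tz": 0.143,"ax": 0,"ay": 0,"az": 0},
  {"fingers": -1,"tx": -0.016,"ty": 0.17,"tz": 0.143,"ax": 0,"ay": 0,"az": 0},
  {"fingers": -1,"tx": -0.016,"ty": 0.17,"tz": 0.143,"ax": 0,"ay": 0,"az": 0},
  {"fingers": -1,"tx": -0.016,"ty": 0.17,"tz": 0.143,"ax": 0,"ay": 0,"az": 0},
])

```text
time_s: 2.23
tcp_pos: [0.3486, -0.2455, 0.2667]
ee_rot: [[0.003, -0.416, 0.909], [0.0, 0.909, 0.416], [-1.0, -0.001, 0.003]]
wrist_force: [-0.4, 0.5, -0.0]
gripper_width: 0.999
```

play_rows([
  {"fingers": -1,"tx": -0.016,"ty": 0.17,"tz": 0.143,"ax": 0,"ay": 0,"az": 0},
  {"fingers": -1,"tx": -0.016,"ty": 0.17,"tz": 0.143,"ax": 0,"ay": 0,"az": 0},
  {"fingers": -1,"tx": -0.016,"ty": 0.17,"tz": 0.143,"ax": 0,"ay": 0,"az": 0},
  {"fingers": -1,"tx": -0.016,"ty": 0.17,"tz": 0.143,"ax": 0,"ay": 0,"az": 0},
  {"fingers": -1,"tx": -0.016,"ty": 0.17,"tz": 0.143,"ax": 0,"ay": 0,"az": 0},
])

```text
time_s: 2.65
tcp_pos: [0.3951, -0.0851, 0.2787]
ee_rot: [[0.004, -0.416, 0.909], [0.001, 0.909, 0.416], [-1.0, -0.001, 0.004]]
wrist_force: [0.1, -0.4, 0.2]
gripper_width: 1.001
```

play_rows([
  {"fingers": -1,"tx": -0.016,"ty": 0.17,"tz": 0.143,"ax": 0.173,"ay": 0,"az": 0},
  {"fingers": -1,"tx": -0.016,"ty": 0.17,"tz": 0.143,"ax": 0.173,"ay": 0,"az": 0},
  {"fingers": -1,"tx": -0.016,"ty": 0.17,"tz": 0.143,"ax": 0.173,"ay": 0,"az": 0},
  {"fingers": -1,"tx": -0.016,"ty": 0.17,"tz": 0.143,"ax": 0.173,"ay": 0,"az": 0},
  {"fingers": -1,"tx": -0.016,"ty": 0.17,"tz": 0.143,"ax": 0.173,"ay": 0,"az": 0},
])

```text
time_s: 3.07
tcp_pos: [0.4396, 0.0725, 0.29]
ee_rot: [[0.001, 0.127, 0.992], [0.001, 0.992, -0.127], [-1.0, 0.001, 0.001]]
wrist_force: [0.7, 0.1, 0.1]
gripper_width: 0.996
```

```bash
cat >> h.py <<'E'
def wproj(p,s,X):  # fisheye wrist
    M=np.array(p["mount"]);R=np.array(s["ee_rot"]);X=np.atleast_2d(X)
    t=(X-np.array(s["tcp_pos"]))@R; c=(t-M[:3,3])@M[:3,:3]
    r=np.hypot(c[:,0],c[:,1]);th=np.arctan2(r,c[:,2]);return np.c_[p["cx"]+p["fx"]*th*c[:,0]/r,p["cy"]+p["fy"]*th*c[:,1]/r]
E
python3 - <<'E'
from h import *
from station import r,viewer,spotter
s=r.sense();p=viewer.capture("wrist");pickle.dump((s,p),open("w1.pkl","wb"))
q=np.load("q1.npy");L=[[-.17,.135,.01],[-.17,-.135,.01],[0,-.135,.01],[0,.135,.01]]
for n in("lid_handle","lid","rest"):
    print(n,[(np.round(x["uv"]).tolist(),round(x["score"],2)) for x in spotter.find_in(n,p)[:2]])
im=cv2.resize(p["image"][:,:,::-1],None,fx=1.5,fy=1.5,interpolation=cv2.INTER_CUBIC)
ln=lambda A,c,cl:cv2.polylines(im,[np.round(wproj(p,s,A)*1.5).astype(np.int32)],cl,c,1)
ln(lidP(q,L),(255,0,0),True);ln(lidP(q,[[-.145,-.017,.044],[-.145,.017,.044]]),(0,255,0),False)
ln(boxT(q,[[-.085,.135,.0],[-.085,-.135,.0]]),(0,255,255),False)
for y in(-.108,.108): ln(boxT(q,[[.123,y-.012,.16],[.123,y+.012,.16]]),(255,255,0),False)
cv2.imwrite("pics/w1.png",im)
print(p["fx"],p["fy"],np.round(p["mount"],3).tolist())
print(wproj(p,s,lidP(q,[-.145,0,.044])))
E
```

```text
lid_handle [([258.0, 203.0], 0.9)]
lid [([256.0, 202.0], 0.56)]
rest [([244.0, 300.0], 0.83)]
297.3186396354542 297.3186396354542 [[-0.0, -0.293, 0.956, -0.144], [1.0, -0.001, 0.0, 0.0], [0.001, 0.956, 0.293, -0.08], [0.0, 0.0, 0.0, 1.0]]
[[255.73210608 193.18087756]]
```

View pics/w1.png

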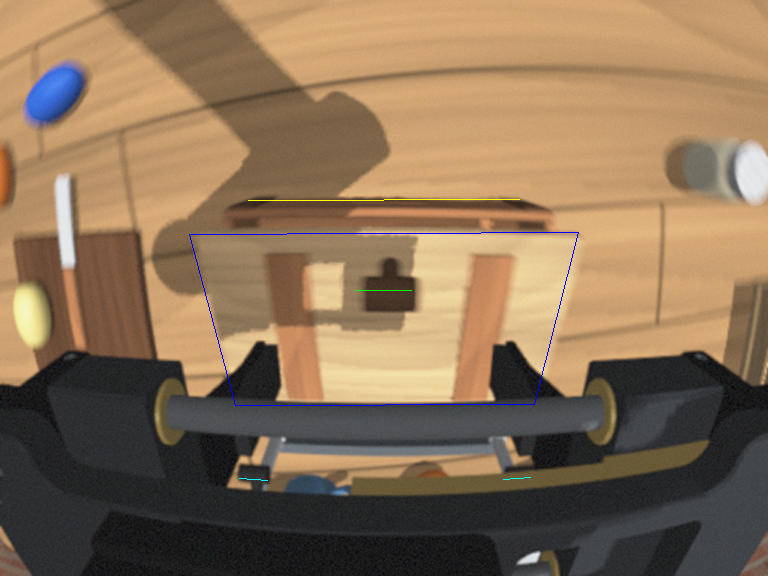

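play_rows([
  {"fingers": -1,"tx": 0.05,"ty": 0.004,"tz": 0,"ax": 0,"ay": 0,"az": 0},
  {"fingers": -1,"tx": 0.1,"ty": 0.004,"tz": 0,"ax": 0,"ay": 0,"az": 0},
  {"fingers": -1,"tx": 0.14,"ty": 0.004,"tz": 0,"ax": 0,"ay": 0,"az": 0},
  {"fingers": -1,"tx": 0.155,"ty": 0.004,"tz": 0,"ax": 0,"ay": 0,"az": 0},
  {"fingers": -1,"tx": 0.155,"ty": 0.004,"tz": 0,"ax": 0,"ay": 0,"az": 0},
])

```text
time_s: 3.68
tcp_pos: [0.4366, 0.0708, 0.1703]
ee_rot: [[-0.007, 0.124, 0.992], [-0.003, 0.992, -0.124], [-1.0, -0.004, -0.006]]
wrist_force: [0.9, 0.1, -0.2]
gripper_width: 1.0
```

Run:
```python
from h import *
from station import r,viewer,spotter
s=r.sense();p=viewer.capture("wrist");print(s["tcp_pos"],s["wrist_force"])
p2=viewer.capture("scene")
im=p2["image"][:,:,::-1]
a=cv2.resize(im[90:240,170:370],(800,600),interpolation=cv2.INTER_CUBIC)[:,:500]
b=cv2.resize(p["image"][100:340,150:370,::-1],(300,327))
c=np.zeros((600,800,3),np.uint8);c[:,:500]=a;c[:327,500:]=b
cv2.imwrite("pics/w2.png",c)
```

```text
[0.43660523 0.07083467 0.17032362] [ 0.85306439  0.10854095 -0.18730398]
```

View pics/w2.png

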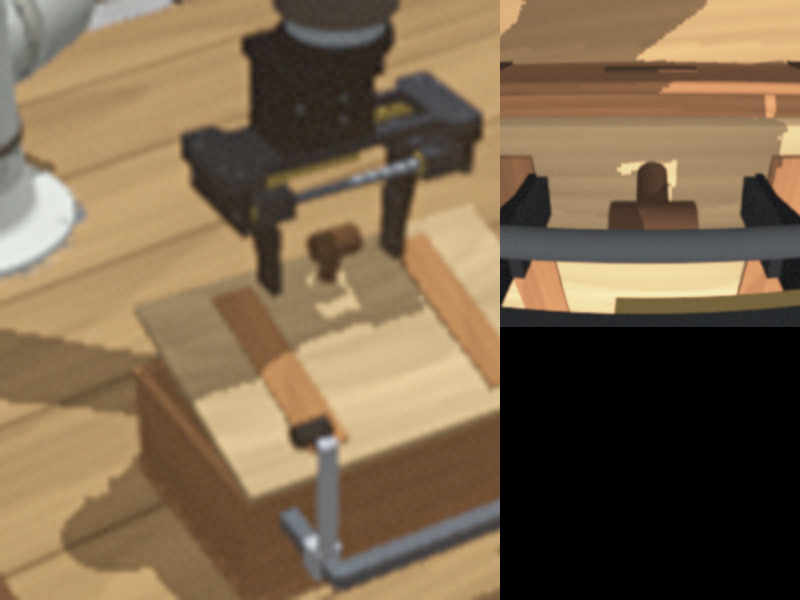

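play_rows([
  {"fingers": -1,"tx": -0.004,"ty": 0.005,"tz": 0.003,"ax": 0,"ay": 0,"az": 0},
  {"fingers": 0,"tx": -0.004,"ty": 0.005,"tz": 0.003,"ax": 0,"ay": 0,"az": 0},
  {"fingers": 1,"tx": -0.004,"ty": 0.005,"tz": 0.003,"ax": 0,"ay": 0,"az": 0},
  {"fingers": 1,"tx": -0.004,"ty": 0.005,"tz": 0.003,"ax": 0,"ay": 0,"az": 0},
  {"fingers": 1,"tx": -0.004,"ty": 0.005,"tz": 0.003,"ax": 0,"ay": 0,"az": 0},
])

```text
time_s: 4.2
tcp_pos: [0.4418, 0.0768, 0.1768]
ee_rot: [[0.001, 0.122, 0.993], [0.001, 0.993, -0.122], [-1.0, 0.001, 0.001]]
wrist_force: [-0.9, -1.0, -0.1]
gripper_width: 0.778
```

play_rows([
  {"fingers": 1,"tx": 0,"ty": 0,"tz": 0,"ax": 0,"ay": 0,"az": 0},
  {"fingers": 1,"tx": 0,"ty": 0,"tz": 0,"ax": 0,"ay": 0,"az": 0},
  {"fingers": 1,"tx": 0,"ty": 0,"tz": 0,"ax": 0,"ay": 0,"az": 0},
  {"fingers": 1,"tx": 0,"ty": 0,"tz": 0,"ax": 0,"ay": 0,"az": 0},
  {"fingers": 1,"tx": 0,"ty": 0,"tz": 0,"ax": 0,"ay": 0,"az": 0},
])

```text
time_s: 4.62
tcp_pos: [0.441, 0.0741, 0.176]
ee_rot: [[-0.003, 0.12, 0.993], [-0.007, 0.993, -0.12], [-1.0, -0.007, -0.002]]
wrist_force: [6.9, -22.5, -3.9]
gripper_width: 0.402
```

Run:
```python
from h import *
from station import r
s=r.sense();X=np.array(s["tcp_pos"]);R=np.array(s["ee_rot"]);print(X,s["wrist_force"],s["gripper_width"]*87)
q=np.load("q1.npy");q[1]+=.003;q[0]+=.001
H=boxT(q,[.085,0,.0905])[0];ex=boxT([0,0,q[2]],[1,0,0])[0]
d=X-H;phi=np.arctan2(d[2],-d@ex);print("hinge",H,"r",np.hypot(d[2],d@ex),"a",phi-np.arctan2(.044,.145), "lat",d@boxT([0,0,q[2]],[0,1,0])[0])
```

```text
[0.44096036 0.07405541 0.17602568] [  6.89395788 -22.47232899  -3.9209849 ] 34.948081226056736
hinge [0.56518165 0.05974408 0.0905    ] r 0.1514903347065103 a 0.30528513760306436 lat -0.0010321522657596276
```

```bash
cat > arc.py <<'E'
import numpy as np,sys
r=.1515
def arc(p0,p1,n=5):
    f=lambda p:np.array([-r*np.cos(p),r*np.sin(p)])
    for p in np.linspace(p0,p1,n+1)[1:]:
        d=(f(p)-f(p0))/.75;print("tx %.4f tz %.4f"%(-d[1],d[0]),end="; ")
    print()
if __name__=="__main__":
    a=[float(x) for x in sys.argv[1:]]
    for x,y in zip(a,a[1:]): print(x,y);arc(x,y)
E
python3 arc.py .6 1.05 1.5 1.9
```

```text
0.6 1.05
tx -0.0145 tz 0.0109; tx -0.0280 tz 0.0231; tx -0.0403 tz 0.0365; tx -0.0514 tz 0.0509; tx -0.0612 tz 0.0662; 
1.05 1.5
tx -0.0083 tz 0.0162; tx -0.0152 tz 0.0330; tx -0.0205 tz 0.0504; tx -0.0242 tz 0.0682; tx -0.0263 tz 0.0862; 
1.5 1.9
tx -0.0005 tz 0.0161; tx 0.0003 tz 0.0323; tx 0.0024 tz 0.0483; tx 0.0057 tz 0.0641; tx 0.0103 tz 0.0796;
```

play_rows([
  {"fingers": 1,"tx": -0.0145,"ty": -0.003,"tz": 0.011,"ax": 0,"ay": 0,"az": 0},
  {"fingers": 1,"tx": -0.028,"ty": -0.003,"tz": 0.023,"ax": 0,"ay": 0,"az": 0},
  {"fingers": 1,"tx": -0.04,"ty": -0.003,"tz": 0.0365,"ax": 0,"ay": 0,"az": 0},
  {"fingers": 1,"tx": -0.0514,"ty": -0.003,"tz": 0.051,"ax": 0,"ay": 0,"az": 0},
  {"fingers": 1,"tx": -0.061,"ty": -0.003,"tz": 0.066,"ax": 0,"ay": 0,"az": 0},
])

```text
time_s: 5.03
tcp_pos: [0.4862, 0.0675, 0.2199]
ee_rot: [[-0.012, 0.124, 0.992], [-0.002, 0.992, -0.124], [-1.0, -0.004, -0.012]]
wrist_force: [-8.0, 1.9, -1.8]
gripper_width: 0.388
```

```bash
cat > st.py <<'E'
from h import *
from station import r
s=r.sense();X=np.array(s["tcp_pos"]);F=np.array(s["wrist_force"])
q=np.load("q1.npy");q[1]+=.003;q[0]+=.001
H=boxT(q,[.085,0,.0905])[0];ex,ey=boxT([0,0,q[2]],[[1,0,0],[0,1,0]])
d=X-H;u=d@ex;phi=np.arctan2(d[2],-u);rad=np.array([-np.cos(phi),np.sin(phi)]);tan=np.array([np.sin(phi),np.cos(phi)])
f=np.array([F@ex,F[2]])
print("t",round(s["time_s"],2),"X",X.round(4),"r %.4f phi %.3f a %.3f lat %.4f"%(np.hypot(u,d[2]),phi,phi-.2947,d@ey),"Frad %.1f Ftan %.1f Flat %.1f"%(f@rad,f@tan,F@ey),"gap",round(s["gripper_width"]*87,1))
E
python3 st.py
```

```text
t 5.03 X [0.4862 0.0675 0.2199] r 0.1518 phi 1.021 a 0.726 lat -0.0020 Frad 2.8 Ftan -7.9 Flat 0.8 gap 33.8
```

play_rows([
  {"fingers": 1,"tx": -0.0083,"ty": 0,"tz": 0.016,"ax": 0,"ay": 0,"az": 0},
  {"fingers": 1,"tx": -0.015,"ty": 0,"tz": 0.033,"ax": 0,"ay": 0,"az": 0},
  {"fingers": 1,"tx": -0.0205,"ty": 0,"tz": 0.0504,"ax": 0,"ay": 0,"az": 0},
  {"fingers": 1,"tx": -0.0242,"ty": 0,"tz": 0.068,"ax": 0,"ay": 0,"az": 0},
  {"fingers": 1,"tx": -0.0263,"ty": 0,"tz": 0.086,"ax": 0,"ay": 0,"az": 0},
])

```text
time_s: 5.45
tcp_pos: [0.5518, 0.0595, 0.2415]
ee_rot: [[-0.008, 0.123, 0.992], [-0.002, 0.992, -0.123], [-1.0, -0.003, -0.008]]
wrist_force: [-7.4, -0.1, 4.0]
gripper_width: 0.384
```

```bash
python3 st.py
```

```text
t 5.45 X [0.5518 0.0595 0.2415] r 0.1516 phi 1.484 a 1.189 lat -0.0019 Frad 4.6 Ftan -6.9 Flat -1.0 gap 33.4
```

play_rows([
  {"fingers": 1,"tx": -0.0005,"ty": 0,"tz": 0.016,"ax": 0,"ay": 0,"az": 0},
  {"fingers": 1,"tx": 0.0003,"ty": 0,"tz": 0.0323,"ax": 0,"ay": 0,"az": 0},
  {"fingers": 1,"tx": 0.0024,"ty": 0,"tz": 0.0483,"ax": 0,"ay": 0,"az": 0},
  {"fingers": 1,"tx": 0.0057,"ty": 0,"tz": 0.064,"ax": 0,"ay": 0,"az": 0},
  {"fingers": 1,"tx": 0.0103,"ty": 0,"tz": 0.0796,"ax": 0,"ay": 0,"az": 0},
])

```text
time_s: 5.87
tcp_pos: [0.6128, 0.0521, 0.2346]
ee_rot: [[-0.004, 0.122, 0.992], [-0.002, 0.992, -0.122], [-1.0, -0.003, -0.003]]
wrist_force: [-4.8, -1.6, 4.6]
gripper_width: 0.388
```

```bash
python3 st.py; python3 arc.py 1.9 1.96 2.02 2.07 2.11 2.14 2.17 2.2
```

```text
t 5.87 X [0.6128 0.0521 0.2346] r 0.1520 phi 1.893 a 1.599 lat -0.0018 Frad 2.9 Ftan -5.8 Flat -2.2 gap 33.8
1.9 1.96
tx 0.0008 tz 0.0023; tx 0.0016 tz 0.0046; tx 0.0025 tz 0.0068; tx 0.0034 tz 0.0091; tx 0.0043 tz 0.0113; 
1.96 2.02
tx 0.0009 tz 0.0022; tx 0.0019 tz 0.0045; tx 0.0029 tz 0.0067; tx 0.0039 tz 0.0089; tx 0.0049 tz 0.0111; 
2.02 2.07
tx 0.0009 tz 0.0018; tx 0.0018 tz 0.0036; tx 0.0027 tz 0.0054; tx 0.0037 tz 0.0072; tx 0.0046 tz 0.0090; 
2.07 2.11
tx 0.0008 tz 0.0014; tx 0.0016 tz 0.0028; tx 0.0024 tz 0.0042; tx 0.0032 tz 0.0056; tx 0.0040 tz 0.0070; 
2.11 2.14
tx 0.0006 tz 0.0010; tx 0.0013 tz 0.0021; tx 0.0019 tz 0.0031; tx 0.0025 tz 0.0041; tx 0.0032 tz 0.0052; 
2.14 2.17
tx 0.0007 tz 0.0010; tx 0.0013 tz 0.0020; tx 0.0020 tz 0.0030; tx 0.0027 tz 0.0041; tx 0.0033 tz 0.0051; 
2.17 2.2
tx 0.0007 tz 0.0010; tx 0.0014 tz 0.0020; tx 0.0021 tz 0.0030; tx 0.0028 tz 0.0040; tx 0.0035 tz 0.0050;
```

play_rows([
  {"fingers": 1,"tx": 0.0008,"ty": 0,"tz": 0.0023,"ax": 0,"ay": 0,"az": 0},
  {"fingers": 1,"tx": 0.0016,"ty": 0,"tz": 0.0046,"ax": 0,"ay": 0,"az": 0},
  {"fingers": 1,"tx": 0.0025,"ty": 0,"tz": 0.0068,"ax": 0,"ay": 0,"az": 0},
  {"fingers": 1,"tx": 0.0034,"ty": 0,"tz": 0.0091,"ax": 0,"ay": 0,"az": 0},
  {"fingers": 1,"tx": 0.0043,"ty": 0,"tz": 0.0113,"ax": 0,"ay": 0,"az": 0},
])

```text
time_s: 6.28
tcp_pos: [0.6213, 0.0511, 0.2315]
ee_rot: [[-0.002, 0.122, 0.992], [-0.002, 0.992, -0.122], [-1.0, -0.002, -0.002]]
wrist_force: [-3.5, -2.4, 5.1]
gripper_width: 0.385
```

```bash
python3 st.py
```

```text
t 6.28 X [0.6213 0.0511 0.2315] r 0.1520 phi 1.954 a 1.659 lat -0.0017 Frad 3.5 Ftan -4.8 Flat -2.8 gap 33.5
```

play_rows([
  {"fingers": 1,"tx": 0.0009,"ty": 0,"tz": 0.0022,"ax": 0,"ay": 0,"az": 0},
  {"fingers": 1,"tx": 0.0019,"ty": 0,"tz": 0.0045,"ax": 0,"ay": 0,"az": 0},
  {"fingers": 1,"tx": 0.0029,"ty": 0,"tz": 0.0067,"ax": 0,"ay": 0,"az": 0},
  {"fingers": 1,"tx": 0.0039,"ty": 0,"tz": 0.0089,"ax": 0,"ay": 0,"az": 0},
  {"fingers": 1,"tx": 0.0049,"ty": 0,"tz": 0.0111,"ax": 0,"ay": 0,"az": 0},
])

```text
time_s: 6.7
tcp_pos: [0.6297, 0.05, 0.2278]
ee_rot: [[-0.002, 0.122, 0.992], [-0.002, 0.992, -0.122], [-1.0, -0.002, -0.002]]
wrist_force: [-3.3, -3.7, 5.6]
gripper_width: 0.383
```

```bash
python3 st.py
```

```text
t 6.7 X [0.6297 0.05   0.2278] r 0.1521 phi 2.014 a 1.720 lat -0.0017 Frad 3.8 Ftan -5.0 Flat -4.1 gap 33.3
```

play_rows([
  {"fingers": 1,"tx": 0.0009,"ty": 0,"tz": 0.0018,"ax": 0,"ay": 0,"az": 0},
  {"fingers": 1,"tx": 0.0018,"ty": 0,"tz": 0.0036,"ax": 0,"ay": 0,"az": 0},
  {"fingers": 1,"tx": 0.0018,"ty": 0,"tz": 0.0036,"ax": 0,"ay": 0,"az": 0},
])

```text
time_s: 6.95
tcp_pos: [0.6329, 0.0497, 0.2263]
ee_rot: [[-0.001, 0.122, 0.992], [-0.002, 0.992, -0.122], [-1.0, -0.002, -0.001]]
wrist_force: [-1.4, -5.0, 4.0]
gripper_width: 0.387
```

```bash
python3 st.py
```

```text
t 6.95 X [0.6329 0.0497 0.2263] r 0.1521 phi 2.038 a 1.743 lat -0.0017 Frad 3.2 Ftan -2.5 Flat -5.2 gap 33.7
```

play_rows([
  {"fingers": 1,"tx": 0.001,"ty": 0,"tz": 0.0018,"ax": 0,"ay": 0,"az": 0},
  {"fingers": 1,"tx": 0.0019,"ty": 0,"tz": 0.0036,"ax": 0,"ay": 0,"az": 0},
  {"fingers": 1,"tx": 0.0019,"ty": 0,"tz": 0.0036,"ax": 0,"ay": 0,"az": 0},
])

```text
time_s: 7.2
tcp_pos: [0.6357, 0.0494, 0.2249]
ee_rot: [[-0.001, 0.123, 0.992], [-0.002, 0.992, -0.123], [-1.0, -0.002, -0.0]]
wrist_force: [-1.7, -4.2, 5.0]
gripper_width: 0.381
```

```bash
python3 st.py
```

```text
t 7.2 X [0.6357 0.0494 0.2249] r 0.1521 phi 2.058 a 1.764 lat -0.0017 Frad 3.8 Ftan -3.4 Flat -4.4 gap 33.1
```

play_rows([
  {"fingers": 1,"tx": 0.0009,"ty": 0,"tz": 0.0017,"ax": 0,"ay": 0,"az": 0},
  {"fingers": 1,"tx": 0.0019,"ty": 0,"tz": 0.0035,"ax": 0,"ay": 0,"az": 0},
  {"fingers": 1,"tx": 0.0019,"ty": 0,"tz": 0.0035,"ax": 0,"ay": 0,"az": 0},
])

```text
time_s: 7.45
tcp_pos: [0.6384, 0.049, 0.2234]
ee_rot: [[-0.001, 0.123, 0.992], [-0.002, 0.992, -0.123], [-1.0, -0.002, -0.0]]
wrist_force: [-1.3, -4.7, 4.6]
gripper_width: 0.385
```

```bash
python3 st.py
```

```text
t 7.45 X [0.6384 0.049  0.2234] r 0.1521 phi 2.078 a 1.784 lat -0.0016 Frad 3.6 Ftan -2.8 Flat -4.8 gap 33.5
```

play_rows([
  {"fingers": 1,"tx": 0.001,"ty": 0,"tz": 0.0018,"ax": 0,"ay": 0,"az": 0},
  {"fingers": 1,"tx": 0.002,"ty": 0,"tz": 0.0035,"ax": 0,"ay": 0,"az": 0},
  {"fingers": 1,"tx": 0.002,"ty": 0,"tz": 0.0035,"ax": 0,"ay": 0,"az": 0},
])

```text
time_s: 7.7
tcp_pos: [0.6408, 0.0487, 0.2221]
ee_rot: [[-0.001, 0.123, 0.992], [-0.002, 0.992, -0.123], [-1.0, -0.002, -0.001]]
wrist_force: [-2.6, -4.9, 5.2]
gripper_width: 0.383
```

```bash
python3 st.py
```

```text
t 7.7 X [0.6408 0.0487 0.2221] r 0.1521 phi 2.097 a 1.802 lat -0.0017 Frad 3.5 Ftan -4.3 Flat -5.1 gap 33.3
```

```bash
sed -i 's/^from station import r$/from station import r,viewer/; s/^s=r.sense();X=.*/l=[]\nfor i in range(6): s=r.sense();l.append(s);viewer.capture("top")\nX=np.mean([k["tcp_pos"] for k in l],0);F=np.mean([k["wrist_force"] for k in l],0)/' st.py; python3 st.py
```

```text
t 7.95 X [0.6408 0.0487 0.2221] r 0.1522 phi 2.097 a 1.802 lat -0.0017 Frad 3.5 Ftan -4.3 Flat -5.0 gap 33.2
```

play_rows([
  {"fingers": 1,"tx": 0.001,"ty": 0,"tz": 0.0016,"ax": 0,"ay": 0,"az": 0},
  {"fingers": 1,"tx": 0.002,"ty": 0,"tz": 0.0033,"ax": 0,"ay": 0,"az": 0},
  {"fingers": 1,"tx": 0.002,"ty": 0,"tz": 0.0033,"ax": 0,"ay": 0,"az": 0},
])

```text
time_s: 8.25
tcp_pos: [0.6428, 0.0485, 0.2209]
ee_rot: [[-0.002, 0.122, 0.992], [-0.002, 0.992, -0.122], [-1.0, -0.002, -0.001]]
wrist_force: [-4.3, -4.5, 6.7]
gripper_width: 0.384
```

```bash
python3 st.py
```

```text
t 8.5 X [0.6428 0.0485 0.2209] r 0.1522 phi 2.112 a 1.817 lat -0.0017 Frad 4.0 Ftan -6.2 Flat -4.7 gap 33.9
```

play_rows([
  {"fingers": 1,"tx": 0.0007,"ty": 0,"tz": 0.001,"ax": 0,"ay": 0,"az": 0},
  {"fingers": 1,"tx": 0.0007,"ty": 0,"tz": 0.001,"ax": 0,"ay": 0,"az": 0},
  {"fingers": 1,"tx": 0.0007,"ty": 0,"tz": 0.001,"ax": 0,"ay": 0,"az": 0},
  {"fingers": 1,"tx": 0.0007,"ty": 0,"tz": 0.001,"ax": 0,"ay": 0,"az": 0},
  {"fingers": 1,"tx": 0.0007,"ty": 0,"tz": 0.001,"ax": 0,"ay": 0,"az": 0},
])

```text
time_s: 8.97
tcp_pos: [0.6433, 0.0484, 0.2206]
ee_rot: [[-0.002, 0.122, 0.992], [-0.002, 0.992, -0.122], [-1.0, -0.002, -0.002]]
wrist_force: [-5.1, -3.9, 7.7]
gripper_width: 0.386
```

```bash
python3 st.py;  python3 - <<'E'
from station import viewer
import cv2,numpy as np
a=viewer.capture("scene")["image"][90:240,190:360,::-1]
b=viewer.capture("top")["image"][120:270,170:320,::-1]
cv2.imwrite("pics/c.png",np.hstack([cv2.resize(a,(425,375),interpolation=2),cv2.resize(b,(375,375),interpolation=2)]))
E
```

```text
t 9.22 X [0.6433 0.0484 0.2206] r 0.1522 phi 2.116 a 1.822 lat -0.0017 Frad 4.5 Ftan -7.8 Flat -4.4 gap 33.3
```

View pics/c.png

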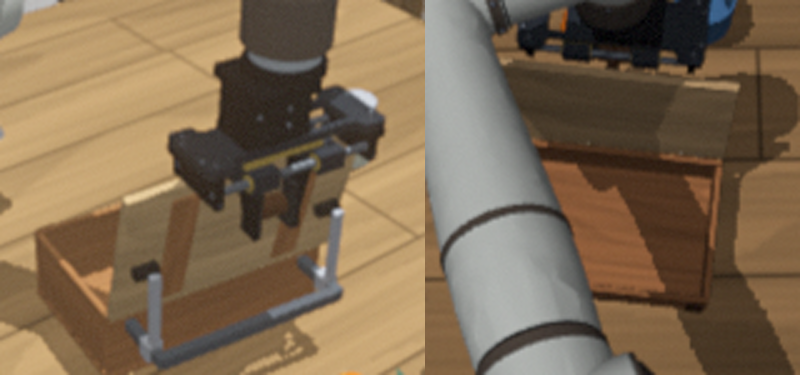

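play_rows([
  {"fingers": 1,"tx": 0,"ty": 0,"tz": 0,"ax": 0,"ay": 0,"az": 0},
  {"fingers": 0,"tx": 0,"ty": 0,"tz": 0,"ax": 0,"ay": 0,"az": 0},
  {"fingers": -1,"tx": 0,"ty": 0,"tz": 0,"ax": 0,"ay": 0,"az": 0},
  {"fingers": -1,"tx": 0,"ty": 0,"tz": 0,"ax": 0,"ay": 0,"az": 0},
  {"fingers": -1,"tx": 0,"ty": 0,"tz": 0,"ax": 0,"ay": 0,"az": 0},
])

```text
time_s: 9.78
tcp_pos: [0.6444, 0.0501, 0.2187]
ee_rot: [[-0.0, 0.122, 0.993], [0.001, 0.993, -0.122], [-1.0, 0.001, -0.0]]
wrist_force: [-1.3, 0.9, 0.4]
gripper_width: 0.604
```

play_rows([
  {"fingers": -1,"tx": 0,"ty": 0,"tz": 0,"ax": 0,"ay": 0,"az": 0},
  {"fingers": -1,"tx": 0,"ty": 0,"tz": 0,"ax": 0,"ay": 0,"az": 0},
  {"fingers": -1,"tx": -0.02,"ty": 0,"tz": 0,"ax": 0,"ay": 0,"az": 0},
  {"fingers": -1,"tx": -0.05,"ty": 0,"tz": 0,"ax": 0,"ay": 0,"az": 0},
  {"fingers": -1,"tx": -0.1,"ty": 0,"tz": 0,"ax": 0,"ay": 0,"az": 0},
])

```text
time_s: 10.2
tcp_pos: [0.6425, 0.0496, 0.2909]
ee_rot: [[-0.009, 0.123, 0.992], [-0.001, 0.992, -0.123], [-1.0, -0.002, -0.008]]
wrist_force: [0.2, 0.4, -0.8]
gripper_width: 0.955
```

play_rows([
  {"fingers": -1,"tx": 0,"ty": -0.2465,"tz": 0,"ax": 0,"ay": 0,"az": 0},
  {"fingers": -1,"tx": 0,"ty": -0.2465,"tz": 0,"ax": 0,"ay": 0,"az": 0},
  {"fingers": -1,"tx": 0,"ty": -0.2465,"tz": 0,"ax": 0,"ay": 0,"az": 0},
  {"fingers": -1,"tx": 0,"ty": -0.2465,"tz": 0,"ax": 0,"ay": 0,"az": 0},
  {"fingers": -1,"tx": 0,"ty": -0.2465,"tz": 0,"ax": 0,"ay": 0,"az": 0},
])

```text
time_s: 10.62
tcp_pos: [0.6206, -0.1379, 0.2946]
ee_rot: [[0.0, 0.125, 0.992], [-0.001, 0.992, -0.125], [-1.0, -0.001, 0.0]]
wrist_force: [0.6, 0.1, -0.3]
gripper_width: 0.995
```

play_rows([
  {"fingers": -1,"tx": 0,"ty": -0.2465,"tz": 0,"ax": 0.19,"ay": 0,"az": 0},
  {"fingers": -1,"tx": 0,"ty": -0.2465,"tz": 0,"ax": 0.19,"ay": 0,"az": 0},
  {"fingers": -1,"tx": 0,"ty": -0.2465,"tz": 0,"ax": 0.19,"ay": 0,"az": 0},
  {"fingers": -1,"tx": 0,"ty": -0.2465,"tz": 0,"ax": 0.19,"ay": 0,"az": 0},
  {"fingers": -1,"tx": 0,"ty": -0.2465,"tz": 0,"ax": 0.19,"ay": 0,"az": 0},
])

```text
time_s: 11.03
tcp_pos: [0.5978, -0.3218, 0.2939]
ee_rot: [[-0.0, 0.666, 0.746], [-0.001, 0.746, -0.666], [-1.0, -0.001, 0.0]]
wrist_force: [1.0, 0.2, -0.6]
gripper_width: 1.001
```

Run:
```python
from h import *
from station import r,viewer,spotter
s=r.sense();p=viewer.capture("wrist");R=np.array(s["ee_rot"]);X=np.array(s["tcp_pos"]);M=np.array(p["mount"])
print(X,np.degrees(np.arctan2(R[1,1],R[0,1])))
def ray(uv):
    d=(np.array(uv)-[p["cx"],p["cy"]])/p["fx"];th=np.hypot(*d)
    c=np.r_[d/th*np.sin(th),np.cos(th)];o=X+R@M[:3,3];w=R@(M[:3,:3]@c);return o+w*(.044-o[2])/w[2]
im=p["image"][:,:,::-1].copy()
for x in spotter.silhouettes("potato",p)[:3]:
    m=x["region"];v,u=np.nonzero(m);P=np.array([ray(k) for k in np.c_[u,v][::5]])[:,:2]
    e,V=np.linalg.eigh(np.cov(P.T));print(round(x["score"],2),np.round(x["uv"]),P.mean(0).round(4),"yaw",np.degrees(np.arctan2(V[1,1],V[0,1])).round(1),(4*e**.5).round(3),p["image"][m].mean(0).round())
    cv2.circle(im,tuple(int(k) for k in x["uv"]),3,(0,255,0),-1)
u=wproj(p,s,[.599,-.317,.044])[0];cv2.circle(im,tuple(int(k) for k in u),5,(255,0,0),1)
t=viewer.capture("top")["image"][100:260,160:320,::-1]
cv2.imwrite("pics/p1.png",np.hstack([im,cv2.resize(t,(288,288+96),interpolation=2)[:384]]))
```

```text
[ 0.59783466 -0.32182817  0.2939217 ] 48.231798326354365
0.97 [260. 165.] [ 0.601  -0.3173] yaw 134.8 [0.052 0.088] [130.  72.  62.]
0.56 [490.  82.] [0.7403 0.069 ] yaw 139.1 [0.074 0.084] [202. 128.  64.]
```

View pics/p1.png

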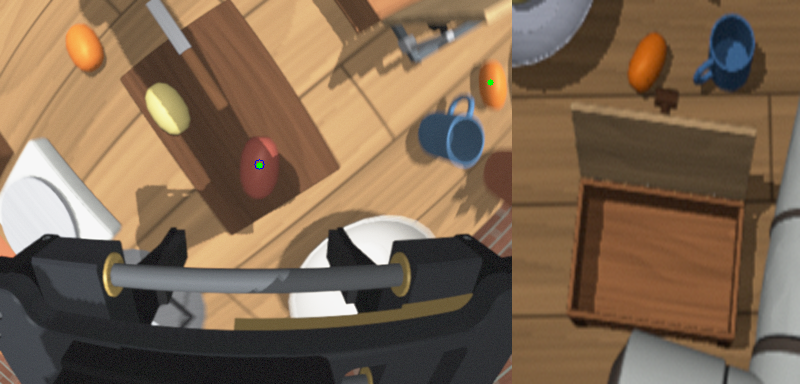

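play_rows([
  {"fingers": -1,"tx": 0.05,"ty": 0.0067,"tz": -0.002,"ax": 0.021,"ay": 0,"az": 0},
  {"fingers": -1,"tx": 0.1,"ty": 0.0067,"tz": -0.002,"ax": 0.021,"ay": 0,"az": 0},
  {"fingers": -1,"tx": 0.15,"ty": 0.0067,"tz": -0.002,"ax": 0.021,"ay": 0,"az": 0},
  {"fingers": -1,"tx": 0.18,"ty": 0.0067,"tz": -0.002,"ax": 0.021,"ay": 0,"az": 0},
  {"fingers": -1,"tx": 0.18,"ty": 0.0067,"tz": -0.002,"ax": 0.021,"ay": 0,"az": 0},
])

```text
time_s: 11.6
tcp_pos: [0.5982, -0.3096, 0.1528]
ee_rot: [[-0.011, 0.706, 0.708], [0.005, 0.709, -0.706], [-1.0, -0.004, -0.012]]
wrist_force: [-0.3, 1.3, -0.3]
gripper_width: 1.002
```

play_rows([
  {"fingers": -1,"tx": 0,"ty": 0,"tz": 0,"ax": 0,"ay": 0,"az": 0},
])

```text
time_s: 11.68
tcp_pos: [0.6013, -0.3115, 0.1589]
ee_rot: [[-0.002, 0.705, 0.709], [0.0, 0.709, -0.705], [-1.0, -0.002, -0.002]]
wrist_force: [1.0, -0.4, 1.5]
gripper_width: 0.996
```

play_rows([
  {"fingers": -1,"tx": 0.045,"ty": -0.006,"tz": 0.004,"ax": 0,"ay": 0,"az": 0},
  {"fingers": -1,"tx": 0.09,"ty": -0.006,"tz": 0.004,"ax": 0,"ay": 0,"az": 0},
  {"fingers": -1,"tx": 0.125,"ty": -0.006,"tz": 0.004,"ax": 0,"ay": 0,"az": 0},
  {"fingers": -1,"tx": 0.14,"ty": -0.006,"tz": 0.004,"ax": 0,"ay": 0,"az": 0},
  {"fingers": -1,"tx": 0.14,"ty": -0.006,"tz": 0.004,"ax": 0,"ay": 0,"az": 0},
])

```text
time_s: 12.1
tcp_pos: [0.6001, -0.3175, 0.0537]
ee_rot: [[-0.002, 0.706, 0.708], [0.0, 0.708, -0.706], [-1.0, -0.001, -0.002]]
wrist_force: [-0.3, 0.5, -0.2]
gripper_width: 1.002
```

play_rows([
  {"fingers": -1,"tx": 0,"ty": 0,"tz": 0,"ax": 0,"ay": 0,"az": 0},
  {"fingers": 0,"tx": 0,"ty": 0,"tz": 0,"ax": 0,"ay": 0,"az": 0},
  {"fingers": 1,"tx": 0,"ty": 0,"tz": 0,"ax": 0,"ay": 0,"az": 0},
  {"fingers": 1,"tx": 0,"ty": 0,"tz": 0,"ax": 0,"ay": 0,"az": 0},
  {"fingers": 1,"tx": 0,"ty": 0,"tz": 0,"ax": 0,"ay": 0,"az": 0},
])

```text
time_s: 12.52
tcp_pos: [0.6007, -0.3182, 0.0559]
ee_rot: [[0.002, 0.707, 0.707], [-0.001, 0.707, -0.707], [-1.0, 0.001, 0.002]]
wrist_force: [-0.1, -0.4, 0.3]
gripper_width: 0.782
```

play_rows([
  {"fingers": 1,"tx": 0,"ty": 0,"tz": 0,"ax": 0,"ay": 0,"az": 0},
  {"fingers": 1,"tx": 0,"ty": 0,"tz": 0,"ax": 0,"ay": 0,"az": 0},
  {"fingers": 1,"tx": 0,"ty": 0,"tz": 0,"ax": 0,"ay": 0,"az": 0},
  {"fingers": 1,"tx": 0,"ty": 0,"tz": 0,"ax": 0,"ay": 0,"az": 0},
])

```text
time_s: 12.85
tcp_pos: [0.6001, -0.3181, 0.0547]
ee_rot: [[0.0, 0.707, 0.707], [-0.0, 0.707, -0.707], [-1.0, 0.0, 0.0]]
wrist_force: [-0.1, -0.3, 2.7]
gripper_width: 0.597
```

play_rows([
  {"fingers": 1,"tx": -0.02,"ty": 0,"tz": 0,"ax": 0,"ay": 0,"az": 0},
  {"fingers": 1,"tx": -0.06,"ty": 0,"tz": 0,"ax": 0,"ay": 0,"az": 0},
  {"fingers": 1,"tx": -0.11,"ty": 0,"tz": 0,"ax": 0,"ay": 0,"az": 0},
  {"fingers": 1,"tx": -0.16,"ty": 0,"tz": 0,"ax": 0,"ay": 0,"az": 0},
  {"fingers": 1,"tx": -0.2,"ty": 0,"tz": 0,"ax": 0,"ay": 0,"az": 0},
])

```text
time_s: 13.27
tcp_pos: [0.6003, -0.3182, 0.2069]
ee_rot: [[0.001, 0.707, 0.707], [-0.001, 0.707, -0.707], [-1.0, 0.0, 0.002]]
wrist_force: [0.8, 0.1, -0.8]
gripper_width: 0.598
```

play_rows([
  {"fingers": 1,"tx": -0.02,"ty": 0,"tz": 0,"ax": 0,"ay": 0,"az": 0},
  {"fingers": 1,"tx": -0.02,"ty": 0,"tz": 0,"ax": 0,"ay": 0,"az": 0},
])

```text
time_s: 13.43
tcp_pos: [0.6018, -0.3188, 0.2244]
ee_rot: [[0.008, 0.707, 0.707], [-0.003, 0.707, -0.707], [-1.0, 0.004, 0.008]]
wrist_force: [0.6, 0.2, -0.3]
gripper_width: 0.596
```

play_rows([
  {"fingers": 1,"tx": 0,"ty": -0.005,"tz": -0.05,"ax": 0,"ay": 0,"az": 0},
  {"fingers": 1,"tx": 0,"ty": -0.01,"tz": -0.1,"ax": 0,"ay": 0,"az": 0},
  {"fingers": 1,"tx": 0,"ty": -0.015,"tz": -0.15,"ax": 0,"ay": 0,"az": 0},
  {"fingers": 1,"tx": 0,"ty": -0.018,"tz": -0.2,"ax": 0,"ay": 0,"az": 0},
  {"fingers": 1,"tx": 0,"ty": -0.021,"tz": -0.243,"ax": 0,"ay": 0,"az": 0},
])

```text
time_s: 13.85
tcp_pos: [0.4568, -0.1989, 0.2171]
ee_rot: [[-0.005, 0.708, 0.706], [0.001, 0.706, -0.708], [-1.0, -0.002, -0.004]]
wrist_force: [0.2, 0.7, -0.6]
gripper_width: 0.589
```

play_rows([
  {"fingers": 1,"tx": 0,"ty": 0.027,"tz": -0.0245,"ax": 0,"ay": 0,"az": 0},
  {"fingers": 1,"tx": 0,"ty": 0.053,"tz": -0.049,"ax": 0,"ay": 0,"az": 0},
  {"fingers": 1,"tx": 0,"ty": 0.08,"tz": -0.0735,"ax": 0,"ay": 0,"az": 0},
  {"fingers": 1,"tx": 0,"ty": 0.106,"tz": -0.098,"ax": 0,"ay": 0,"az": 0},
  {"fingers": 1,"tx": 0,"ty": 0.133,"tz": -0.1225,"ax": 0,"ay": 0,"az": 0},
])

```text
time_s: 14.27
tcp_pos: [0.4642, -0.0636, 0.2177]
ee_rot: [[-0.003, 0.708, 0.707], [0.0, 0.707, -0.708], [-1.0, -0.002, -0.002]]
wrist_force: [0.3, 0.5, -1.8]
gripper_width: 0.593
```

play_rows([
  {"fingers": 1,"tx": 0,"ty": 0.027,"tz": -0.0245,"ax": -0.038,"ay": 0,"az": 0},
  {"fingers": 1,"tx": 0,"ty": 0.053,"tz": -0.049,"ax": -0.076,"ay": 0,"az": 0},
  {"fingers": 1,"tx": 0,"ty": 0.08,"tz": -0.0735,"ax": -0.114,"ay": 0,"az": 0},
  {"fingers": 1,"tx": 0,"ty": 0.106,"tz": -0.098,"ax": -0.152,"ay": 0,"az": 0},
  {"fingers": 1,"tx": 0,"ty": 0.133,"tz": -0.1225,"ax": -0.19,"ay": 0,"az": 0},
])

```text
time_s: 14.68
tcp_pos: [0.4699, 0.0716, 0.2176]
ee_rot: [[-0.003, 0.182, 0.983], [-0.001, 0.983, -0.182], [-1.0, -0.002, -0.003]]
wrist_force: [1.0, 0.9, -1.8]
gripper_width: 0.594
```

play_rows([
  {"fingers": 1,"tx": 0,"ty": 0,"tz": 0,"ax": -0.021,"ay": 0,"az": 0},
  {"fingers": 1,"tx": 0,"ty": 0,"tz": 0,"ax": -0.021,"ay": 0,"az": 0},
  {"fingers": 1,"tx": 0,"ty": 0,"tz": 0,"ax": -0.021,"ay": 0,"az": 0},
])

```text
time_s: 14.93
tcp_pos: [0.4703, 0.0705, 0.218]
ee_rot: [[-0.003, 0.124, 0.992], [-0.001, 0.992, -0.124], [-1.0, -0.001, -0.003]]
wrist_force: [-0.7, -0.3, -0.8]
gripper_width: 0.595
```

Run:
```python
from h import *
from station import r,viewer
s=r.sense();print(np.round(s["tcp_pos"],4),np.round(s["ee_rot"],3).tolist(),s["wrist_force"],s["gripper_width"])
p=viewer.capture("wrist")["image"][:,:,::-1];t=viewer.capture("scene")["image"][60:260,160:360,::-1]
cv2.imwrite("pics/b1.png",np.hstack([p[:,:400],cv2.resize(t,(384,384),interpolation=2)]))
```

```text
[0.4703 0.0705 0.218 ] [[-0.003, 0.124, 0.992], [-0.001, 0.992, -0.124], [-1.0, -0.001, -0.003]] [-0.74019021 -0.26208165 -0.80026231] 0.5951971115566972
```

View pics/b1.png

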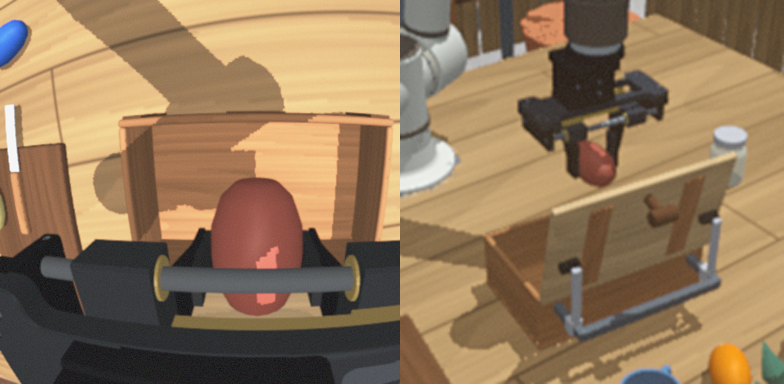

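play_rows([
  {"fingers": 1,"tx": 0.04,"ty": 0,"tz": 0,"ax": 0,"ay": 0,"az": 0},
  {"fingers": 1,"tx": 0.08,"ty": 0,"tz": 0,"ax": 0,"ay": 0,"az": 0},
  {"fingers": 1,"tx": 0.12,"ty": 0,"tz": 0,"ax": 0,"ay": 0,"az": 0},
  {"fingers": 1,"tx": 0.16,"ty": 0,"tz": 0,"ax": 0,"ay": 0,"az": 0},
  {"fingers": 1,"tx": 0.18,"ty": 0,"tz": 0,"ax": 0,"ay": 0,"az": 0},
])

```text
time_s: 15.45
tcp_pos: [0.4691, 0.0689, 0.0812]
ee_rot: [[-0.005, 0.126, 0.992], [-0.002, 0.992, -0.126], [-1.0, -0.003, -0.005]]
wrist_force: [-0.2, -0.1, -1.9]
gripper_width: 0.596
```

play_rows([
  {"fingers": 1,"tx": 0.01,"ty": 0,"tz": 0,"ax": 0,"ay": 0,"az": 0},
  {"fingers": 1,"tx": 0.02,"ty": 0,"tz": 0,"ax": 0,"ay": 0,"az": 0},
  {"fingers": 1,"tx": 0.03,"ty": 0,"tz": 0,"ax": 0,"ay": 0,"az": 0},
  {"fingers": 1,"tx": 0.038,"ty": 0,"tz": 0,"ax": 0,"ay": 0,"az": 0},
  {"fingers": 1,"tx": 0.038,"ty": 0,"tz": 0,"ax": 0,"ay": 0,"az": 0},
])

```text
time_s: 15.87
tcp_pos: [0.4711, 0.0705, 0.0555]
ee_rot: [[-0.001, 0.123, 0.992], [-0.0, 0.992, -0.123], [-1.0, -0.0, -0.001]]
wrist_force: [-0.6, 0.0, -1.1]
gripper_width: 0.594
```

play_rows([
  {"fingers": 1,"tx": 0,"ty": 0,"tz": 0,"ax": 0,"ay": 0,"az": 0},
  {"fingers": 1,"tx": 0,"ty": 0,"tz": 0,"ax": 0,"ay": 0,"az": 0},
])

```text
time_s: 16.03
tcp_pos: [0.4718, 0.071, 0.0566]
ee_rot: [[0.001, 0.122, 0.993], [0.001, 0.993, -0.122], [-1.0, 0.001, 0.001]]
wrist_force: [0.0, 0.1, -1.2]
gripper_width: 0.594
```

Down another 9 mm, gently, until the floor is felt; then release.

play_rows([
  {"fingers": 1,"tx": 0.004,"ty": 0,"tz": 0,"ax": 0,"ay": 0,"az": 0},
  {"fingers": 1,"tx": 0.008,"ty": 0,"tz": 0,"ax": 0,"ay": 0,"az": 0},
  {"fingers": 1,"tx": 0.012,"ty": 0,"tz": 0,"ax": 0,"ay": 0,"az": 0},
  {"fingers": 1,"tx": 0.012,"ty": 0,"tz": 0,"ax": 0,"ay": 0,"az": 0},
  {"fingers": 1,"tx": 0.012,"ty": 0,"tz": 0,"ax": 0,"ay": 0,"az": 0},
])

```text
time_s: 16.45
tcp_pos: [0.4711, 0.0707, 0.0467]
ee_rot: [[-0.001, 0.122, 0.992], [-0.0, 0.992, -0.122], [-1.0, -0.0, -0.0]]
wrist_force: [-0.7, -0.6, -1.3]
gripper_width: 0.6
```

play_rows([
  {"fingers": 0,"tx": 0,"ty": 0,"tz": 0,"ax": 0,"ay": 0,"az": 0},
  {"fingers": -0.6,"tx": 0,"ty": 0,"tz": 0,"ax": 0,"ay": 0,"az": 0},
  {"fingers": -1,"tx": 0,"ty": 0,"tz": 0,"ax": 0,"ay": 0,"az": 0},
  {"fingers": -1,"tx": 0,"ty": 0,"tz": 0,"ax": 0,"ay": 0,"az": 0},
  {"fingers": -1,"tx": 0,"ty": 0,"tz": 0,"ax": 0,"ay": 0,"az": 0},
])

```text
time_s: 16.87
tcp_pos: [0.4715, 0.0708, 0.0471]
ee_rot: [[0.001, 0.122, 0.992], [0.0, 0.992, -0.122], [-1.0, 0.0, 0.0]]
wrist_force: [0.3, 0.6, 0.5]
gripper_width: 0.816
```

play_rows([
  {"fingers": -1,"tx": 0,"ty": 0,"tz": 0,"ax": 0,"ay": 0,"az": 0},
  {"fingers": -1,"tx": -0.03,"ty": 0,"tz": 0,"ax": 0,"ay": 0,"az": 0},
  {"fingers": -1,"tx": -0.08,"ty": 0,"tz": 0,"ax": 0,"ay": 0,"az": 0},
  {"fingers": -1,"tx": -0.13,"ty": 0,"tz": 0,"ax": 0,"ay": 0,"az": 0},
  {"fingers": -1,"tx": -0.18,"ty": 0,"tz": 0,"ax": 0,"ay": 0,"az": 0},
])

```text
time_s: 17.28
tcp_pos: [0.4708, 0.0705, 0.1834]
ee_rot: [[-0.001, 0.122, 0.992], [-0.0, 0.992, -0.122], [-1.0, -0.001, -0.001]]
wrist_force: [0.9, 0.8, -0.1]
gripper_width: 1.0
```

play_rows([
  {"fingers": -1,"tx": -0.05,"ty": 0,"tz": 0,"ax": 0,"ay": 0,"az": 0},
  {"fingers": -1,"tx": -0.1,"ty": 0,"tz": 0,"ax": 0,"ay": 0,"az": 0},
  {"fingers": -1,"tx": -0.1,"ty": -0.05,"tz": -0.04,"ax": 0,"ay": 0,"az": 0},
  {"fingers": -1,"tx": -0.1,"ty": -0.1,"tz": -0.06,"ax": 0,"ay": 0,"az": 0},
  {"fingers": -1,"tx": -0.1,"ty": -0.15,"tz": -0.06,"ax": 0,"ay": 0,"az": 0},
])

```text
time_s: 17.7
tcp_pos: [0.4103, -0.0354, 0.2578]
ee_rot: [[0.001, 0.119, 0.993], [0.002, 0.993, -0.119], [-1.0, 0.002, 0.001]]
wrist_force: [0.8, -0.8, -0.9]
gripper_width: 1.0
```

play_rows([
  {"fingers": -1,"tx": 0,"ty": -0.05,"tz": 0,"ax": 0,"ay": 0,"az": 0},
  {"fingers": -1,"tx": 0,"ty": -0.1,"tz": 0,"ax": 0,"ay": 0,"az": 0},
  {"fingers": -1,"tx": 0,"ty": -0.15,"tz": 0,"ax": 0,"ay": 0,"az": 0},
  {"fingers": -1,"tx": 0,"ty": -0.2,"tz": 0,"ax": 0,"ay": 0,"az": 0},
  {"fingers": -1,"tx": 0,"ty": -0.2,"tz": 0,"ax": 0,"ay": 0,"az": 0},
])

```text
time_s: 18.12
tcp_pos: [0.3931, -0.1885, 0.2569]
ee_rot: [[-0.001, 0.129, 0.992], [-0.001, 0.992, -0.129], [-1.0, -0.001, -0.0]]
wrist_force: [0.5, 0.3, 0.0]
gripper_width: 1.002
```

Run:
```python
from h import *
from station import r,viewer,spotter
s=r.sense();print(np.round(s["tcp_pos"],4),s["wrist_force"])
P=viewer.capture("top");S=viewer.capture("scene")
q=np.load("q1.npy")+[.001,.003,0,0]
for n,p in(("t",P),("s",S)):
    for x in spotter.find_in("potato",p)[:5]:
        w=onplane(p,x["uv"],.034);c,sn=np.cos(q[2]),np.sin(q[2]);d=w-[q[0],q[1],0];print(n,np.round(x["uv"]),"box",(c*d[0]+sn*d[1]).round(3),(-sn*d[0]+c*d[1]).round(3))
for n in("peeled_potato","knife","mug","jar"):
    for x in spotter.find_in(n,P)[:1]: print(n,onplane(P,x["uv"],.04).round(3))
cv2.imwrite("pics/f.png",np.hstack([cv2.resize(P["image"][:,100:450,::-1],(400,440),interpolation=2),cv2.resize(S["image"][80:260,190:354,::-1],(400,440),interpolation=2)]))
```

```text
[ 0.3931 -0.1885  0.2569] [0.51428743 0.33337804 0.02698085]
t [240. 213.] box -0.011 -0.003
t [356. 301.] box -0.229 -0.366
t [399. 276.] box -0.142 -0.488
t [236. 128.] box 0.254 0.041
s [108. 199.] box -0.212 -0.373
s [329. 251.] box 0.262 0.039
s [ 75. 228.] box -0.134 -0.482
knife [ 0.348 -0.274  0.04 ]
mug [ 0.75 -0.06  0.04]
jar [0.381 0.445 0.04 ]
```

View pics/f.png

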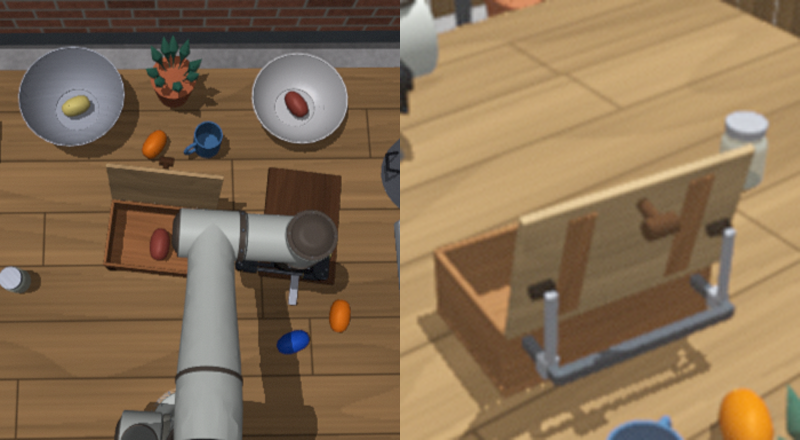

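```bash
python3 -c "
from station import job
print(job.finish_job())"
```

```text
the job is handed in; nothing more can be done
None
```

The potato is in the box and the lid is open, leaning on its rest. I handed the job in at about 18 s of the 72 s allowed.

**Lid:** I pinched the handle by its two ends and swung the lid round its hinge to about 1.82 rad. It met the pads at about 1.79 rad, and I held it there for more than half a second. I estimate it was pressing with 7–10 N, worked out from the rise in wrist force and how far the pads gave. That contact force was never measured directly. I then let go, and in the last pictures the lid still leans against both pads.

**Potato:** I picked the red-brown one off the board and lowered it until its underside was about at the box floor; the wrist force showed no clear contact. The last top view puts it about 11 mm in front of the box's centre and 3 mm to one side, lying on the floor.

**Other things:**
- **Mug and jar:** they read within about 1.5 cm of where they started, which is about the detector's scatter.
- **Knife:** it read about 6 cm off, but the arm was hiding its handle end in that view. I never went near it, so I put this down to the hidden part.
- **Peeled potato:** it was hidden by the arm in the last views, so I couldn't check it. I never went near it either.

The arm ended clear of everything, with wrist force near zero.

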